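# Take the lifting shackle off its safety hook at the welding press

### The job

Take the square-topped lifting shackle off its safety hook: press it sideways so that its cross pin pushes the sprung keeper back and comes out from under the hook's nose, then lift it off. Set it down gently, standing upright on the floor of the shallow black tray, and let go; leave the round-topped shackle on its own hook.

Things in the scene. Friction and masses are not known exactly. Their poses are not given: they have to be found in the camera images.
- shackle: Square-topped steel shackle, loose, 0.32 kg; origin centre of underside, z up. Feet 40 (x) by 13 at y=+-31, 28 high; round cross pin along y between them, 10 thick, axis 20 up; legs at y=+-31; on top a flat grip bar 14 thick (x), 74 long (y), 78 to 102 up: pinch its thickness. Starts on the hook's base, pin under the nose, within 4 mm in x, 8 in y, 0.08 rad of hook's frame.
- hook: Its hook, fixed (a twin holds ring, either side). Origin on table below the pin; z up, y along pin. Base 10 thick. Riser x=+10..26, nose over pin to x=-8, 38 to 48 up. Shank x=-57..-43, 70 high; keeper hinged on it, slants down to the pin. Push shackle to -x with 2-4 N plus friction: from 13 mm pin clears nose, 23 mid-gap, 31 stop; hold so, lift straight up 65+. 20 wide in y, inside the legs.
- tray: Empty shallow black tray, fixed: 180 by 180 outside, walls 4 thick and 15 high, floor 4 thick. Origin at the centre of its underside, z up, x and y along its sides.
- ring: Round-topped steel shackle on the twin hook, to be left there: same feet and cross pin, but a round bow on top, 78 wide, 98 high. Loose, 0.3 kg. Origin at the centre of its underside, z up.
Not all that is in view belongs to the job. What is shaped like the shackle but pink or yellow is not meant.

How it is judged:
On the way, in this order (a step that is already met when the one before it is completed fails the run):
1. the shackle is pressed sideways, its pin pushing the keeper back and out from under the nose (12 mm or more towards the shank, still low in the hook) (x of shackle in the frame of hook between -0.045 and -0.012 m and y of shackle in the frame of hook between -0.03 and 0.03 m and z of shackle in the frame of hook below 0.045 m), for 0.05 s.
2. the shackle is lifted clear of the hook (height (world z) of shackle above 0.06 m), for 0.05 s.
At the end, for the whole second after the job is handed in: The square-topped shackle stands upright (within 0.12 rad) and at rest with both feet flat on the tray's floor (origin within 70 mm of the tray's centre along each side, less than 10 mm above the tray's underside), released; the round-topped shackle is still on its hook, moved less than 20 mm (x of shackle in the frame of tray between -0.07 and 0.07 m and y of shackle in the frame of tray between -0.07 and 0.07 m and z of shackle in the frame of tray below 0.01 m and angle between shackle's own z axis and vertical below 0.12 rad and linear speed of shackle below 0.02 m/s and distance of ring from where it was at the start of the episode below 0.02 m); the robot touches nothing.
It fails at once if the shackle is dropped or slammed into the tray (faster than 0.7 m/s within 35 mm of its underside) (horizontal distance between shackle and tray below 0.1 m and z of shackle in the frame of tray below 0.035 m and linear speed of shackle above 0.7 m/s).
It also fails if it takes over 40 s, if anything falls off the work surface, if the arm or the gripper's body presses on something with over 40 N, if the wrist force passes 120 N, or if a joint passes its speed limit or range.

### The arm

A 7-joint arm with a two-finger parallel gripper is mounted at the origin on the work surface. World frame = base frame: x ahead of the robot, y to its left, z up, the work surface at z = 0. Lengths are in m, angles in rad, forces in N, time in s.
With the tool pointing down it reaches from about 0.4 to 0.9 m from the base axis. Payload 5.5 kg.
Tool frame: the origin (TCP) lies at the very end of the fingers, on their centre line; the grasp point (between the pads) lies 19 mm behind it (grip_depth is the distance from the TCP to the grasp point, in m); y points along the fingers, x is the direction in which the jaws open and shut, and the axes are right-handed (so a half turn about y gives the same grasp; the last joint's range is limited). The gripper opens to 85 mm and grips with 20 to 120 N. Pads are 22 mm wide; open, the fingers measure 114 mm over their backs; the gripper's body (76 mm by 85 mm) begins 54 mm behind the grasp point. The pads swing forward as they close: fully open they stand 13 mm farther back than shut.
Start: joints at [1.595, 0.501, -0.427, 1.55, 0.221, 1.138, -0.21], TCP at [0.154, -0.632, 0.231] pointing down, gripper open.
Joint ranges: [-2.88, 2.88], [-0.31, 2.03], [-1.54, 1.56], [0.2, 2.42], [-1.41, 4.55], [0.19, 2.02], [-2.57, 2.57]. Speed limits (rad/s): [2.57, 2.57, 3.14, 3.14, 3.14, 3.14, 3.14].

### API

Orientations are given as a rotation vector (axis times angle).
In Python, from plant import sense, grab_frame, hand_in, grip_depth gives the robot as it stands. The module is installed in compiled form; this text tells all that it offers.
- The arm moves only by the tool jog_arm, never from a script. Its argument "commands" is a list of rows, each a list of 5 numbers: the shift along the tool's x, y, z in mm, then the turn about the tool's y in rad, then the opening, from -1 (shut) to 1 (fully open). In form: [[tx, ty, tz, turn, claw], ...]. A call has 1 to 12 rows; each row is the pose to reach, as a shift and turn from the pose commanded when the call began, along the tool's axes at that moment; what a row does not reach only later rows make up. A row lasts 1/10 s, in which the tool goes at most 50 mm and 8.59 degrees, less where a joint would pass 70% of its speed; a pose out of reach is approached as far as the arm can. A call with a gripper value outside its range is refused whole. The fingers move at their own pace and stop on an object; "grip_force" is the grip in N (left out, the last holds). Time passes only in rows, so rows that repeat a pose let the fingers close. It gives the time, the measured TCP pose, the force and the opening at its end, in the units of the state.
- sense(): the state, without advancing time (a new reading comes with each control period).
- grab_frame(name): name is "scene" or "top" or "wrist"; returns a dict with "frame" (420x560x3 uint8, red, green, blue), "vertical_fov" (degrees; the focal length in pixels is half the picture's height over the tangent of half this angle, whatever the lens; pixels are square), "cx", "cy" (the principal point, pixels), "rvec" (rotation vector, rad) and "tvec" (3), from world to camera coordinates, as OpenCV has them. Camera axes: x right, y down, z forward; pixel columns grow to the right and rows downward; lengths in m; the calibration is good to about 2 mm. A picture is of the moment at which its call begins. There is no depth.
- hand_in(): hands the job in, once; it reports no verdict.
The state is a dict: "time_s": time; "joint_positions": joint angles; "qd": joint speeds; "joint_torque": joint torques, N m; "position": TCP position; "orientation": TCP orientation; "force": force on the tool from outside, world axes, zero at the start; "ft_torque": the same for the moment, N m; "grip_width": finger opening in m.
Only numpy, scipy, OpenCV 4.12 (cv2) and the standard library are available. Lean on these libraries where they do the work, as an engineer would, in place of code of your own. Each camera call takes 0.05 s, during which the arm holds its last target.

## Working session

There is one attempt and no reset: what is moved stays moved. The work goes in short steps, Python scripts to look and compute and a tool call to move; the robot and the scene stay as the last step left them, time stands still between calls to the robot, and variables do not carry over. Pictures are saved under pics/ and viewed, and the job is handed in when it is done.

Besides the shell and the picture viewer there is one more tool, called by a JSON object that holds its "op" and its "data". jog_arm: Moves the arm, as the interface text tells. Its arguments: {"type":"object","properties":{"commands":{"type":"array"},"grip_force":{"type":"number"}},"required":["commands"]}

```bash
mkdir -p pics; cat > h.py <<'E'
import numpy as np, cv2, pickle
from plant import sense, grab_frame, hand_in, grip_depth
def snap(n,tag):
    f=grab_frame(n); cv2.imwrite(f'pics/{tag}.png',f['frame'][:,:,::-1]); pickle.dump(f,open(f'pics/{tag}.pkl','wb')); return f
def load(tag): return pickle.load(open(f'pics/{tag}.pkl','rb'))
def crop(tag,u0,v0,u1,v1,s,out):
    f=load(tag)['frame'][v0:v1,u0:u1,::-1]; cv2.imwrite(f'pics/{out}.png',cv2.resize(f,None,fx=s,fy=s,interpolation=cv2.INTER_CUBIC))
def cam(f):
    R=cv2.Rodrigues(np.array(f['rvec'],float))[0]; t=np.array(f['tvec'],float).ravel()
    F=f['frame'].shape[0]/2/np.tan(np.radians(f['vertical_fov'])/2)
    return R,t,F,f['cx'],f['cy']
def ray(f,u,v):
    R,t,F,cx,cy=cam(f); d=R.T@np.array([(u-cx)/F,(v-cy)/F,1]); return -R.T@t,d/np.linalg.norm(d)
def atz(f,u,v,z):
    o,d=ray(f,u,v); return o+d*(z-o[2])/d[2]
def proj(f,p):
    R,t,F,cx,cy=cam(f); q=R@np.array(p)+t; return cx+F*q[0]/q[2],cy+F*q[1]/q[2]
def tri(*obs):
    A=np.zeros((3,3));b=np.zeros(3);L=[]
    for f,u,v in obs:
        o,d=ray(f,u,v);P=np.eye(3)-np.outer(d,d);A+=P;b+=P@o;L.append((o,P))
    x=np.linalg.solve(A,b); return x,[float(np.linalg.norm(P@(x-o))) for o,P in L]
E
python3 - <<'E'
from h import *
for n in ['scene','top','wrist']:
    f=snap(n,n+'0'); print(n,f['vertical_fov'],f['rvec'],f['tvec'])
print(sense(),grip_depth)
cv2.imwrite('pics/all.png',0) if 0 else None
E
```

```text
scene 57.04971614376061 [ 0.83799416  2.44079627 -1.18246634] [ 0.37566532 -0.08573834  1.16095158]
top 49.39379365740874 [ 2.1863145  -2.16543277  0.14261897] [-0.08096942  0.45722624  1.28395778]
wrist 62.67167074819285 [-2.28509155  1.79525391  0.2636145 ] [-0.64762545 -0.03686729  0.38033519]
{'time_s': 0.15, 'joint_positions': array([ 1.59518765,  0.50162138, -0.42682103,  1.55116677,  0.2208179 ,
        1.13829177, -0.21028764]), 'qd': array([ 0.00045101, -0.00208171, -0.00271114, -0.00310559,  0.00069628,
        0.00043986, -0.00088958]), 'joint_torque': array([-7.06695937e-03, -5.70039475e+01, -5.82513839e+00, -2.81285548e+01,
        1.06639601e-02,  7.83667434e-03, -1.59395867e-06]), 'position': array([ 0.15359284, -0.63107194,  0.23052183]), 'orientation': array([-1.31181402,  1.03224197, -1.03039524]), 'force': array([ 0.22775719, -0.06914045, -0.41259618]), 'ft_torque': array([-0.01564749, -0.01658611, -0.02082601]), 'grip_width': 0.08490059591414378} 0.0187
```

View pics/scene0.png

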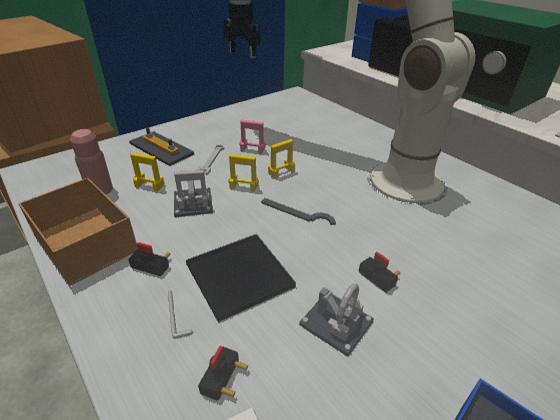

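View pics/top0.png

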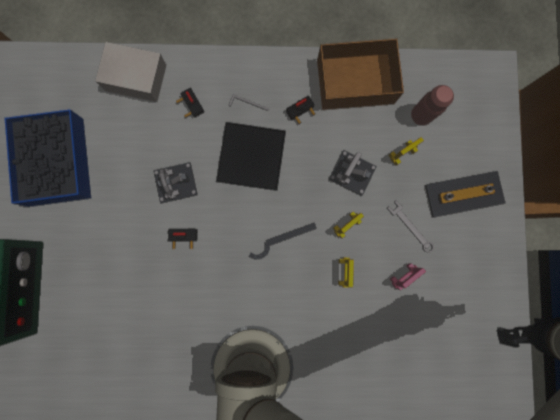

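View pics/wrist0.png

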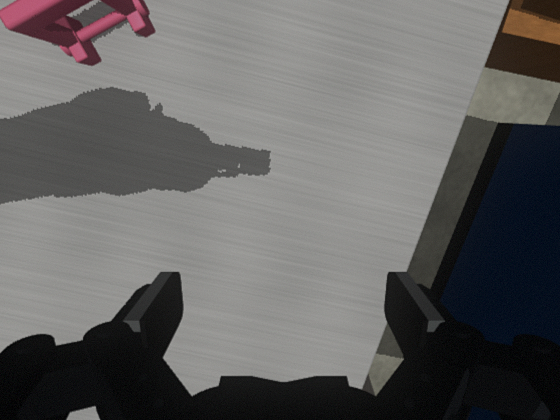

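```bash
python3 - <<'E'
from h import *
crop('top0',310,130,395,215,7,'ct')
crop('scene0',155,150,235,225,8,'cs')
crop('scene0',290,270,390,360,6,'cr')
f=load('top0')
for p in [(352,172),(175,182),(252,156)]: print(atz(f,*p,0))
R=cv2.Rodrigues(sense()['orientation'])[0]; print(R)
E
```

```text
[ 0.5621865  -0.28798275  0.        ]
[0.52599989 0.23211858 0.        ]
[0.60642808 0.00828502 0.        ]
[[ 2.36588291e-01 -3.02177672e-04  9.71609947e-01]
 [-9.71608931e-01  1.40605703e-03  2.36588480e-01]
 [-1.43763075e-03 -9.99998966e-01  3.90581053e-05]]
```

View pics/ct.png

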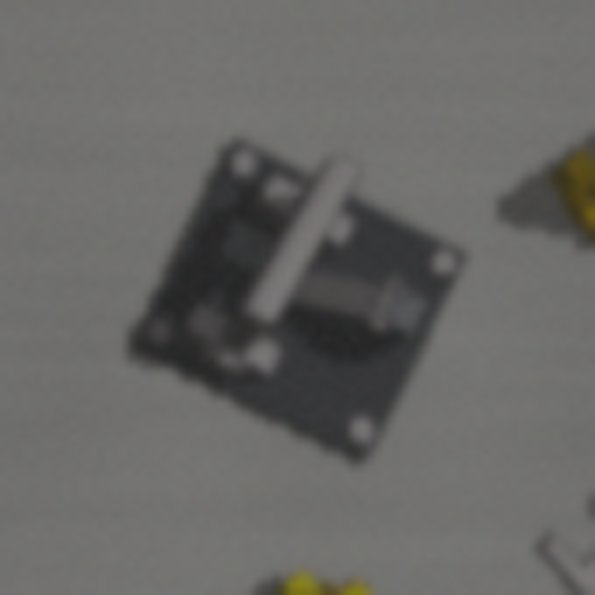

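View pics/cs.png

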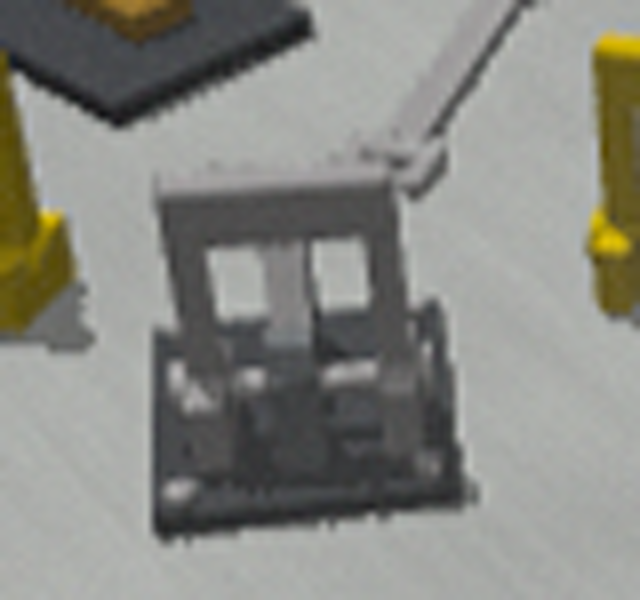

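View pics/cr.png

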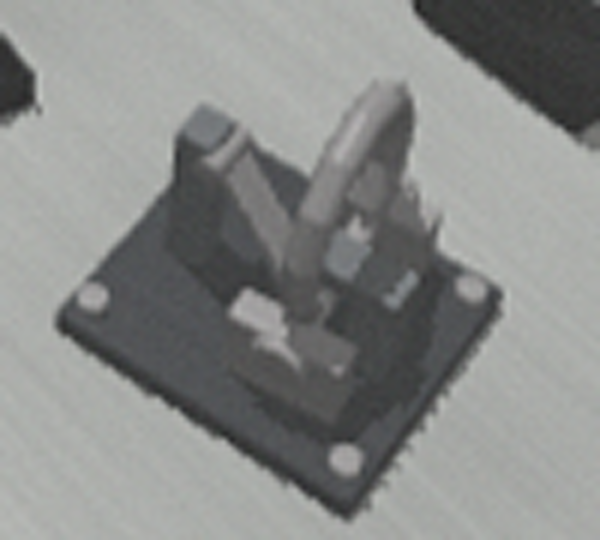

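```bash
python3 - <<'E'
from h import *
t=load('top0');s=load('scene0')
A=tri((t,358.7,153.5),(s,174.8,173)); B=tri((t,347.3,174.8),(s,204,172.5))
print(A,B, (A[0]+B[0])/2, A[0]-B[0])
# base corners (z=.01) in top
c=[(310+u/7,130+v/7) for u,v in [(237,140),(467,252),(362,460),(132,350)]]
P=np.array([atz(t,*q,.01) for q in c]);print(P,np.linalg.norm(P-np.roll(P,-1,0),axis=1))
for z in (.004,): 
  for q in [(225,123),(285,129),(277,189),(217,184)]: print(atz(t,*q,.01))
E
```

```text
(array([ 0.59333596, -0.28698929,  0.11031002]), [0.0002777353874599398, 0.0002777353874600237]) (array([ 0.53236772, -0.25435978,  0.10575281]), [0.002729932084518728, 0.002729932084518666]) [ 0.56285184 -0.27067453  0.10803141] [ 0.06096824 -0.03262951  0.00455722]
[[ 0.62587643 -0.26262407  0.01      ]
 [ 0.57916467 -0.35938751  0.01      ]
 [ 0.49042344 -0.31405519  0.01      ]
 [ 0.53572414 -0.21795544  0.01      ]] [0.10744837 0.09964951 0.10624178 0.10061175]
[0.7023497  0.08898348 0.01      ]
[ 0.68681271 -0.08838671  0.01      ]
[ 0.50734507 -0.06637258  0.01      ]
[0.51999476 0.10827623 0.01      ]
```

```bash
python3 - <<'E'
from h import *
w=load('wrist0');s=sense()
Rt=cv2.Rodrigues(s['orientation'])[0]
R,t,F,cx,cy=cam(w)
print('cam in tool',Rt.T@(-R.T@t-s['position']),'axes',(Rt.T@R.T).round(3),F,cx,cy)
print(proj(w,s['position']),proj(w,s['position']-[0,0,.12]))
E
```

```text
cam in tool [-0.00083108 -0.14254934  0.07231475] axes [[ 1.     0.    -0.002]
 [ 0.002 -0.284  0.959]
 [-0.    -0.959 -0.284]] 344.9031855243882 283.3028735895582 213.1803485536603
(np.float64(285.75170342358), np.float64(276.64469487907024)) (np.float64(285.2106460662743), np.float64(206.72513802571558))
```

{"op": "jog_arm", "data": {"commands": [[-21, 0, 40, 0.07, 1], [-42, 0, 80, 0.14, 1], [-63, 0, 121, 0.21, 1], [-84, 0, 161, 0.28, 1], [-105, 0, 201, 0.35, 1], [-127, 0, 242, 0.42, 1], [-148, 0, 282, 0.49, 1], [-169, 0, 322, 0.56, 1], [-190, 0, 362, 0.63, 1], [-211, 0, 402, 0.7, 1], [-232, 0, 443, 0.73, 1], [-253, 0, 483, 0.73, 1]], "grip_force": 40}}

```text
time_s: 1.35
position: [0.5643, -0.27, 0.2311]
orientation: [-0.935, 1.562, -1.562]
force: [1.0, -0.3, 0.1]
grip_width: 0.0853
```

{"op": "jog_arm", "data": {"commands": [[0, 0, 0, 0, 1], [0, 0, 0, 0, 1]]}}

```text
time_s: 1.55
position: [0.564, -0.2695, 0.2308]
orientation: [-0.938, 1.559, -1.557]
force: [-1.1, -0.8, -0.6]
grip_width: 0.0857
```

```bash
python3 - <<'E'
from h import *
w=snap('wrist','w1');s=sense();print(s['time_s'],s['position'],s['force'],s['joint_positions'],s['qd'])
print(cv2.Rodrigues(s['orientation'])[0].round(4))
E
```

```text
1.6 [ 0.56281617 -0.27147423  0.23075588] [ 0.65334641 -0.23512883  0.11787811] [ 0.74587509  0.4617977  -0.45927312  1.61639275  0.2220958   1.11662519
 -1.83110411] [ 0.03221488 -0.00845503  0.02670386  0.00747309  0.00186116  0.00019355
 -0.00028455]
[[-4.710e-01 -1.200e-03  8.821e-01]
 [-8.821e-01 -0.000e+00 -4.710e-01]
 [ 6.000e-04 -1.000e+00 -1.100e-03]]
```

View pics/w1.png

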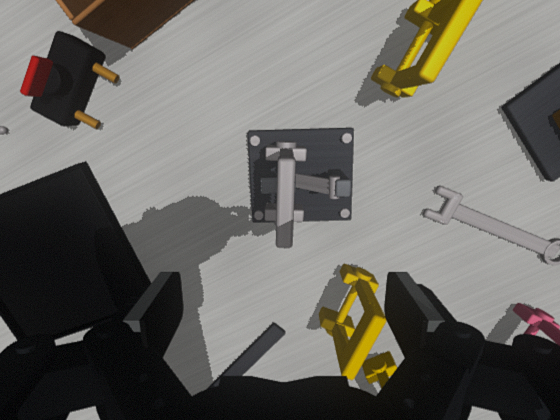

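```bash
python3 - <<'E'
from h import *
crop('w1',235,115,365,255,4.2,'cw1')
E
```

```text
(no output)
```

View pics/cw1.png

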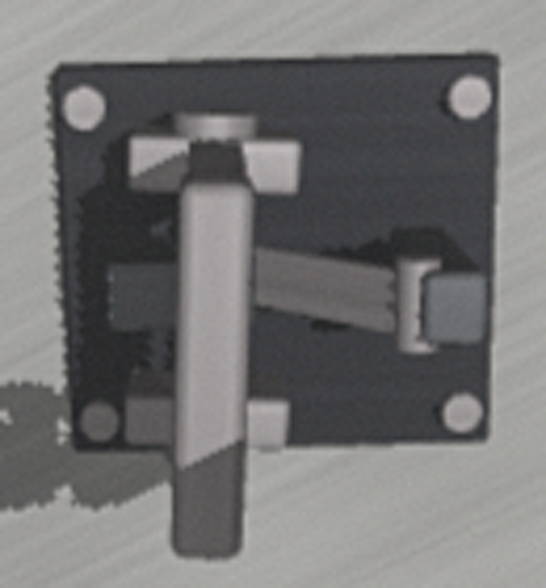

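```bash
python3 - <<'E'
from h import *
w=load('w1');t=load('top0');s0=load('scene0')
c=lambda u,v:(235+u/4.2,115+v/4.2)
s=sense();Rt=cv2.Rodrigues(s['orientation'])[0]
A=c(216,183);B=c(208,556)
a=tri((w,*A),(t,358.7,153.5),(s0,174.8,173));b=tri((w,*B),(t,347.3,174.8),(s0,204,172.5));print(a,b)
a=atz(w,*A,.112);b=atz(w,*B,.112);print('bar@.112',a,b,(a+b)/2,np.linalg.norm(a-b))
d=b-a; print('bar dir',np.degrees(np.arctan2(d[1],d[0])))
P=np.array([atz(w,*c(*q),.01) for q in [(57,65),(497,55),(487,440),(75,448)]])
print(P,np.linalg.norm(P-np.roll(P,-1,0),axis=1))
for i,j in[(0,1),(3,2),(0,3),(1,2)]:
    d=P[j]-P[i];print(np.degrees(np.arctan2(d[1],d[0])))
print('shank top',atz(w,*c(455,308),.07),'cen base',P.mean(0))
print('toolx ang',np.degrees(np.arctan2(Rt[1,0],Rt[0,0])))
wid=[atz(w,*c(*q),.112) for q in [(178,300),(248,300)]];print(np.linalg.norm(wid[0]-wid[1]))
E
```

```text
(array([ 0.59420221, -0.28745557,  0.10963646]), [0.0017320922489110087, 0.0010324091679671812, 0.0009336048622423301]) (array([ 0.53219213, -0.25311405,  0.10720213]), [0.0012466423497362888, 0.003327723503753746, 0.002400140338835173])
bar@.112 [ 0.5961868  -0.28799698  0.112     ] [ 0.53309968 -0.25299063  0.112     ] [ 0.56464324 -0.27049381  0.112     ] 0.07214866286194707
bar dir 150.9745941523325
[[ 0.62746986 -0.26127169  0.01      ]
 [ 0.57927922 -0.35722956  0.01      ]
 [ 0.49082811 -0.31380216  0.01      ]
 [ 0.53963993 -0.21686007  0.01      ]] [0.10737901 0.09853699 0.10853738 0.09841996]
-116.6660850275881
-116.72595154858381
153.17634085709423
153.85005331971394
shank top [ 0.54359678 -0.31836269  0.07      ] cen base [ 0.55930428 -0.28729087  0.01      ]
toolx ang -118.09790291394853
0.012885870696554622
```

{"op": "jog_arm", "data": {"commands": [[0, 25, 0, 0.016, 0.2], [0, 55, 0, 0.016, 0.1], [0, 85, 0, 0.016, 0.0], [0, 110, 0, 0.016, 0.0], [0, 130, 0, 0.016, 0.0], [0, 142, 0, 0.016, 0.0], [0, 147, 0, 0.016, 0.0], [0, 147, 0, 0.016, 0.0], [0, 147, 0, 0.016, 0.0]], "grip_force": 70}}

```text
time_s: 2.5
position: [0.5638, -0.2721, 0.0854]
orientation: [-0.924, 1.571, -1.574]
force: [-0.3, -0.5, 0.8]
grip_width: 0.043
```

```bash
python3 - <<'E'
from h import *
w=snap('wrist','w2');s=sense();print(s['time_s'],s['position'],s['force'],s['grip_width'])
crop('w2',190,130,380,330,3,'cw2')
E
```

```text
2.55 [ 0.56399622 -0.27199242  0.08557079] [0.6760359  0.43034422 0.29614568] 0.04278223400802314
```

View pics/cw2.png

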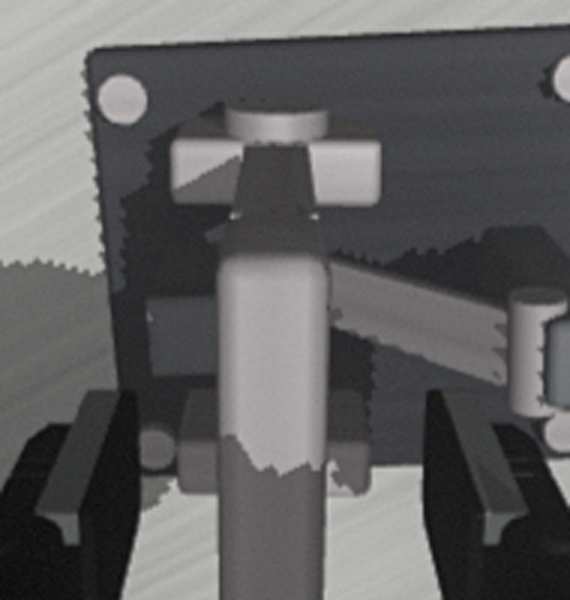

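{"op": "jog_arm", "data": {"commands": [[-1, 0, 0, 0, 0.0], [-1, 0, 0, 0, -1], [-1, 0, 0, 0, -1], [-1, 0, 0, 0, -1], [-1, 0, 0, 0, -1], [-1, 0, 0, 0, -1]], "grip_force": 70}}

```text
time_s: 3.15
position: [0.5642, -0.2708, 0.085]
orientation: [-0.924, 1.571, -1.573]
force: [0.3, 0.5, 5.2]
grip_width: 0.0127
```

```bash
python3 - <<'E'
from h import *
w=snap('wrist','w3');s=sense();print(s['time_s'],s['position'],s['force'],s['ft_torque'],s['grip_width'])
E
```

```text
3.2 [ 0.56415988 -0.27085572  0.08497084] [-0.63943279  0.38677107  5.4063606 ] [ 0.00510171  0.2006069  -0.03439417] 0.012534298239859005
```

View pics/w3.png

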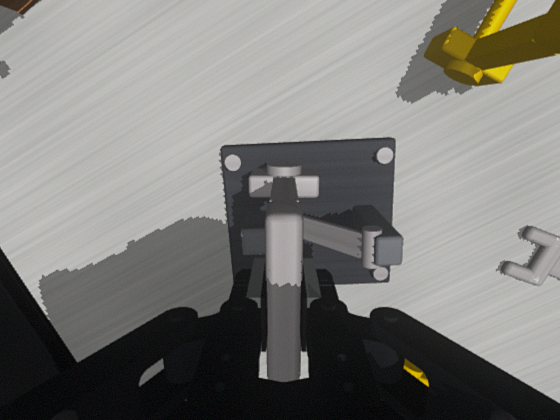

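{"op": "jog_arm", "data": {"commands": [[0, -1, 0, 0, -1], [4, -1, 0, 0, -1], [8, -1, 0, 0, -1], [12, -1, 0, 0, -1], [16, -1, 1, 0, -1], [20, -1, 1, 0, -1], [23, -1, 1, 0, -1], [25, -1, 1, 0, -1], [25, -1, 1, 0, -1], [25, -1, 1, 0, -1]]}}

```text
time_s: 4.2
position: [0.5523, -0.293, 0.0851]
orientation: [-0.925, 1.572, -1.572]
force: [2.2, 4.2, -3.0]
grip_width: 0.0128
```

```bash
python3 - <<'E'
from h import *
w=snap('wrist','w4');s=sense();print(s['time_s'],s['position'],s['force'],s['ft_torque'],s['grip_width'])
crop('w4',190,110,410,310,3,'cw4')
snap('scene','s4'); crop('s4',150,130,250,225,6,'cs4')
E
```

```text
4.25 [ 0.55230944 -0.29293624  0.08515881] [ 3.10847632  2.44351618 -2.8139958 ] [ 0.76211599 -0.62269726  0.07828764] 0.012719798826697336
```

View pics/cw4.png

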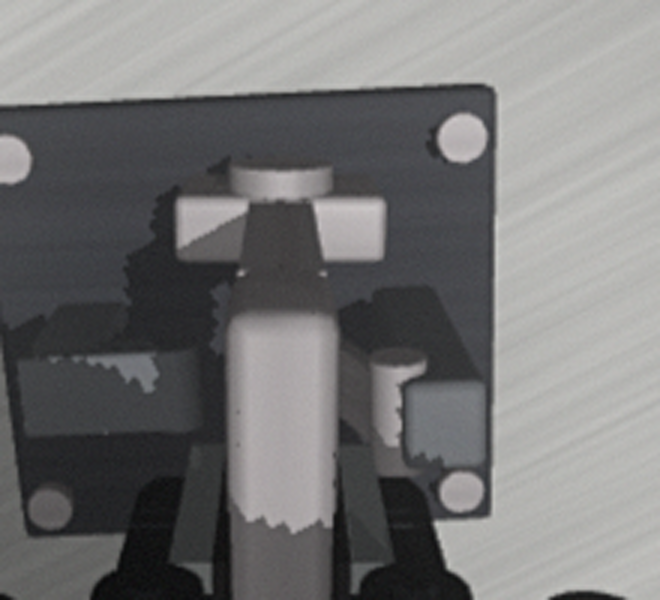

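View pics/cs4.png

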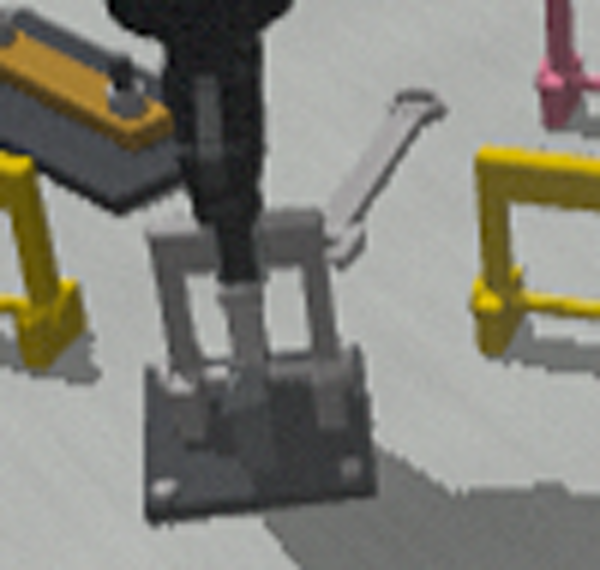

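{"op": "jog_arm", "data": {"commands": [[0, -5, 0, 0, -1], [0, -12, 0, 0, -1], [0, -20, 0, 0, -1], [0, -30, 0, 0, -1], [0, -40, 0, 0, -1], [0, -52, 0, 0, -1], [0, -65, 0, 0, -1], [0, -80, 0, 0, -1], [0, -95, 0, 0, -1], [0, -110, 0, 0, -1], [0, -120, 0, 0, -1], [0, -120, 0, 0, -1]]}}

```text
time_s: 5.5
position: [0.5537, -0.2934, 0.2076]
orientation: [-0.923, 1.569, -1.575]
force: [1.1, 0.2, -3.2]
grip_width: 0.0128
```

```bash
python3 - <<'E'
from h import *
w=snap('wrist','w5');s=sense();print(s['time_s'],s['position'],s['orientation'],s['force'],s['ft_torque'],s['grip_width'])
f=snap('scene','s5'); t=snap('top','t5')
crop('t5',210,110,420,230,3.5,'ct5')
Rt=cv2.Rodrigues(s['orientation'])[0];print(Rt.round(3))
E
```

```text
5.55 [ 0.55292324 -0.29312707  0.20626902] [-0.92417498  1.57058095 -1.57333118] [-0.77753872 -0.07995235 -3.93123686] [0.00579648 0.03247039 0.00854677] 0.012699560875905467
[[-0.486  0.001  0.874]
 [-0.874 -0.001 -0.486]
 [ 0.    -1.     0.002]]
```

View pics/w5.png

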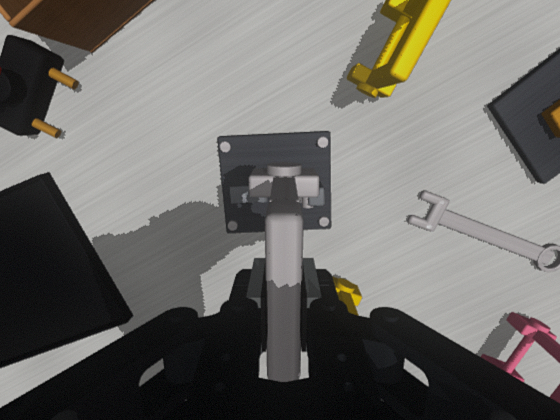

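View pics/s5.png

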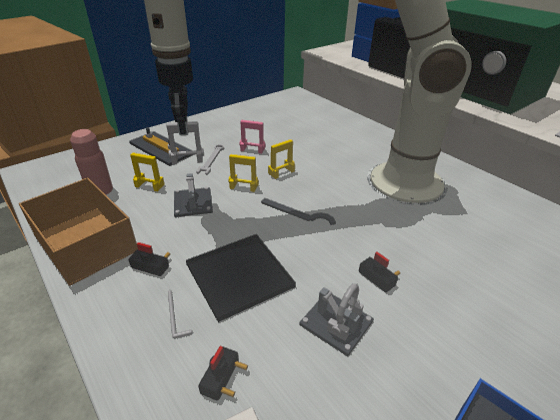

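View pics/ct5.png

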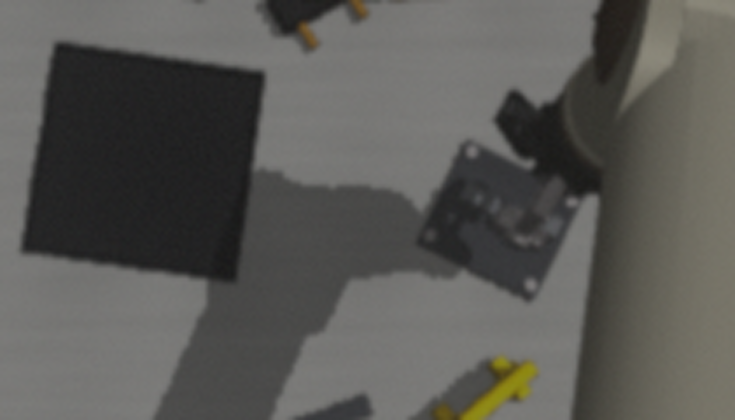

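```bash
python3 - <<'E'
from h import *
t=load('t5');sc=load('s5');s=sense()
c=lambda u,v:(210+u/3.5,110+v/3.5)
P=np.array([atz(t,*c(*q),.015) for q in [(57,43),(265,72),(236,282),(22,250)]])
print(P,np.linalg.norm(P-np.roll(P,-1,0),axis=1),P.mean(0))
Q=np.array([atz(sc,*q,.015) for q in [(186.5,268),(257,236),(295,282),(223,314)]]);print(Q,Q.mean(0),np.linalg.norm(Q-np.roll(Q,-1,0),axis=1))
d=P[1]-P[0];print(np.degrees(np.arctan2(d[1],d[0])))
Rt=cv2.Rodrigues(s['orientation'])[0]
for C in (P.mean(0),Q.mean(0)): print('delta tool mm',Rt.T@(np.array([C[0],C[1],s['position'][2]])-s['position'])*1000)
E
```

```text
[[ 0.70309535  0.08473644  0.015     ]
 [ 0.68069356 -0.09037325  0.015     ]
 [ 0.50202795 -0.06758942  0.015     ]
 [ 0.52673091  0.10992336  0.015     ]] [0.17653681 0.18011247 0.17922339 0.17815386] [0.60313695 0.00917428 0.015     ]
[[ 0.69097362 -0.06470388  0.015     ]
 [ 0.50687558 -0.05640903  0.015     ]
 [ 0.52788784  0.1113839   0.015     ]
 [ 0.69211316  0.08843761  0.015     ]] [0.60446255 0.01967715 0.015     ] [0.18428481 0.16910346 0.16582065 0.15314573]
-97.29025256023655
delta tool mm [-2.88802343e+02  8.86030152e-02 -1.01903764e+02]
delta tool mm [-2.98626964e+02  9.21646375e-02 -1.05846385e+02]
```

{"op": "jog_arm", "data": {"commands": [[-15, 0, -5, 0, -1], [-45, 0, -16, 0, -1], [-78, 0, -28, 0, -1], [-112, 0, -40, 0, -1], [-146, 0, -52, 0, -1], [-180, 0, -64, 0, -1], [-214, 0, -76, 0, -1], [-245, 0, -86, 0, -1], [-268, 0, -95, 0, -1], [-283, 0, -100, 0, -1], [-289, 0, -102, 0, -1], [-289, 0, -102, 0, -1]]}}

```text
time_s: 6.85
position: [0.6034, 0.01, 0.205]
orientation: [-0.926, 1.572, -1.571]
force: [0.2, 0.6, -3.2]
grip_width: 0.0129
```

{"op": "jog_arm", "data": {"commands": [[0, 10, 0, 0, -1], [0, 30, 0, 0, -1], [0, 50, 0, 0, -1], [0, 70, 0, 0, -1], [0, 88, 0, 0, -1], [0, 100, 0, 0, -1], [0, 108, 0, 0, -1], [0, 114, 0, 0, -1], [0, 117, 0, 0, -1], [0, 117, 0, 0, -1], [0, 117, 0, 0, -1]]}}

```text
time_s: 7.95
position: [0.6042, 0.0093, 0.0889]
orientation: [-0.924, 1.571, -1.572]
force: [0.5, 0.0, -3.1]
grip_width: 0.0129
```

```bash
python3 - <<'E'
from h import *
w=snap('wrist','w6');s=sense();print(s['time_s'],s['position'],s['force'],s['ft_torque'],s['grip_width'])
f=snap('scene','s6'); t=snap('top','t6')
crop('s6',160,170,320,330,4,'cs6');crop('t6',190,90,310,210,5,'ct6')
E
```

```text
8.0 [0.60420488 0.00933058 0.08897778] [ 0.93966429  0.0223278  -2.0621012 ] [-0.02543944  0.04708529 -0.02162537] 0.012836967850639485
```

View pics/cs6.png

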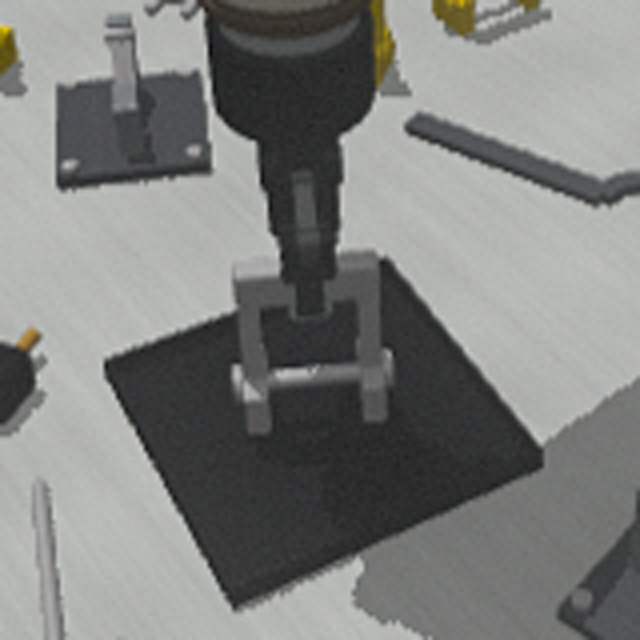

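View pics/w6.png

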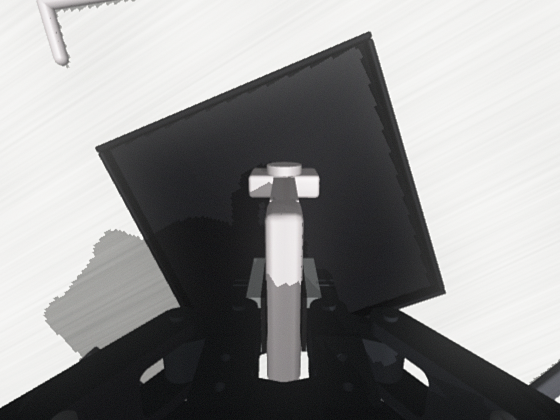

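{"op": "jog_arm", "data": {"commands": [[0, 2, 0, 0, -1], [0, 4, 0, 0, -1], [0, 6, 0, 0, -1], [0, 7, 0, 0, -1], [0, 8, 0, 0, -1], [0, 8, 0, 0, -1]]}}

```text
time_s: 8.7
position: [0.6035, 0.0092, 0.0801]
orientation: [-0.925, 1.572, -1.572]
force: [-0.1, -0.2, -2.5]
grip_width: 0.0126
```

{"op": "jog_arm", "data": {"commands": [[0, 0.5, 0, 0, -1], [0, 1, 0, 0, -1], [0, 1, 0, 0, -1]]}}

```text
time_s: 9.0
position: [0.6036, 0.0092, 0.0793]
orientation: [-0.925, 1.572, -1.572]
force: [0.4, 0.0, -3.9]
grip_width: 0.0127
```

{"op": "jog_arm", "data": {"commands": [[0, 0.5, 0, 0, -1], [0, 1, 0, 0, -1], [0, 1, 0, 0, -1]]}}

```text
time_s: 9.3
position: [0.6038, 0.0093, 0.079]
orientation: [-0.925, 1.572, -1.572]
force: [-3.5, -0.7, 3.5]
grip_width: 0.0124
```

{"op": "jog_arm", "data": {"commands": [[0, 0, 0, 0, -0.6], [0, 0, 0, 0, -0.4], [0, 0, 0, 0, -0.2], [0, 0, 0, 0, 0], [0, 0, 0, 0, 0], [0, 0, 0, 0, 0]]}}

```text
time_s: 9.9
position: [0.6037, 0.0092, 0.0783]
orientation: [-0.925, 1.572, -1.572]
force: [0.2, -0.1, -0.0]
grip_width: 0.0424
```

{"op": "jog_arm", "data": {"commands": [[0, -5, 0, 0, 0], [0, -20, 0, 0, 0], [0, -45, 0, 0, 0], [0, -75, 0, 0, 0], [0, -110, 0, 0, 0], [0, -145, 0, 0, 0], [0, -170, 0, 0, 0], [0, -180, 0, 0, 0], [0, -180, 0, 0, 0], [0, -180, 0, 0, 0]]}}

```text
time_s: 10.9
position: [0.603, 0.0091, 0.2575]
orientation: [-0.926, 1.573, -1.572]
force: [-0.3, -0.6, -0.4]
grip_width: 0.0425
```

```bash
python3 - <<'E'
from h import *
w=snap('wrist','w7');s=sense();print(s['time_s'],s['position'],s['force'],s['grip_width'])
f=snap('scene','s7')
E
```

```text
10.95 [0.60261214 0.00900966 0.25677219] [-0.5926184  -0.08133558 -0.72109788] 0.04299116751472015
```

View pics/s7.png

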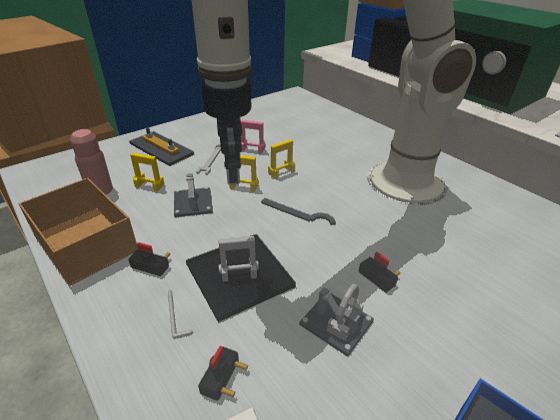

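View pics/w7.png

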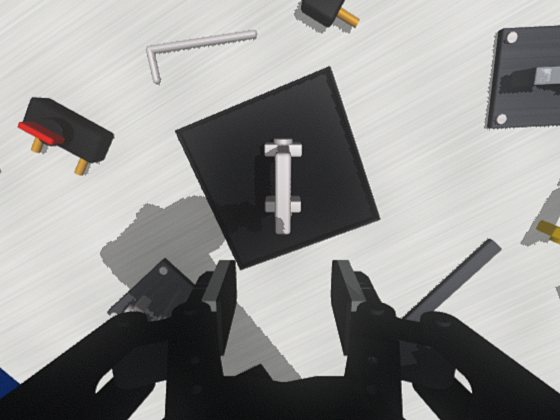

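```bash
python3 -c "
from plant import hand_in; print(hand_in())"
```

```text
the job is handed in; nothing more can be done
None
```

I took the square-topped shackle off its hook, stood it in the black tray, and handed the job in at about 11 s. The hand-in gives no verdict.

- **Moves:** I gripped the bar across its thickness and pressed about 25 mm towards the shank, so the pin sat roughly 23 mm past its hooked position. The keeper pushed back with about 4 N. I then lifted 120 mm straight up, carried the shackle over the tray and lowered it in small steps until the wrist force changed from -3.9 N to +3.5 N. I opened the fingers and raised the arm clear.
- **Last checks:** The pictures show the shackle upright near the tray's centre, at about (283, 188) in the wrist view and (238, 258) in the scene view. The gripper was about 18 cm above where it let go and the wrist force was near zero. By eye in the scene view, the round-topped shackle is still on its hook and looks unmoved.
- **Disagreements:** Triangulated bar height was 107–110 mm against 112 mm from the text. The tray centre from the scene view was about 10 mm off the one from the top view. I used the top view, whose sides came out at 177–180 mm against the stated 180 mm. After release I measured neither the shackle's final tilt nor how far the round-topped shackle may have shifted.

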